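# Flip the refill flag of the empty notions tray

## Robot

A 6-joint arm with a two-finger parallel gripper is mounted at the origin on the work surface. World frame = base frame: x ahead of the robot, y to its left, z up, the work surface at z = 0. Lengths are in m, angles in rad, forces in N, time in s.
With the tool pointing down it reaches from about 0.35 to 0.85 m from the base axis. Payload 8.1 kg.
Tool frame: the origin (TCP) lies between the finger pads; the fingertips stand 11 mm ahead of it and the grasp point (between the pads) lies 8 mm behind it (tips_ahead is the z of the fingertips in the tool frame, in m); z points along the fingers, y is the line along which they close (so a half turn about z gives the same grasp; the last joint's range is limited). The gripper opens to 93 mm and grips with 3 to 60 N. Pads are 15 mm wide; open, the fingers measure 128 mm over their backs; the gripper's body (75 mm by 188 mm) begins 65 mm behind the grasp point.
Start: joints at [-1.412, 0.13, 1.488, -0, 1.523, -0.085], TCP at [0.145, -0.582, 0.23] pointing down, gripper open.
Joint ranges: [-2.96, 2.96], [-0.89, 2.26], [0.02, 2.5], [-1.34, 4.48], [0, 2.73], [-2.66, 2.66]. Speed limits (rad/s): [2.39, 2.39, 2.79, 3.14, 3.14, 3.14].

## Interface

Orientations are given as a rotation vector (axis times angle).
In Python, from plant import read_state, read_camera, close_job, tips_ahead gives the robot as it stands. The module is installed in compiled form; this text tells all that it offers.
- The arm moves only by the tool move_arm, never from a script. Its argument "plan" is a list of rows, each a list of 7 numbers: the turn, a rotation vector about the tool's x, y, z in units of 6 degrees (1.0 is 6 degrees), then the shift along the tool's x, y, z in units of 25 mm (1.0 is 25 mm), then the finger opening in mm, from 0 to 93. A call has exactly 10 rows; each row shifts and turns the commanded pose from where the row before left it, along the tool's axes as they then stand; what a row does not reach is not made up. A row lasts 1/10 s, in which the tool goes at most 50 mm and 8.59 degrees, less where a joint would pass 70% of its speed; a pose out of reach is approached as far as the arm can. A call is refused whole if a number of a shift passes 1 or a number of a turn 1, either way. A call with a gripper value outside its range is refused whole. The fingers move at their own pace and stop on an object; "force" is the grip in N (left out, the last holds). Time passes only in rows, so rows that do not move let the fingers close, or fill a call up. It gives the time, the measured TCP pose, the force, the opening and the grip force at its end, in the units of the state.
- read_state(): the state, without advancing time (a new reading comes with each control period).
- read_camera(name): name is "scene" or "top" or "wrist"; returns a dict with "frame" (384x512x3 uint8, red, green, blue), "z_map" (384x512 float32, m along the optical axis (not along the pixel's ray), 0 where there is no reading), "fx", "fy", "cx", "cy" (pixels), "rvec" (rotation vector, rad) and "tvec" (3), from world to camera coordinates, as OpenCV has them. Camera axes: x right, y down, z forward; pixel columns grow to the right and rows downward; lengths in m; the calibration is good to about 2 mm. A picture is of the moment at which its call begins.
- close_job(): hands the job in; it is judged then, once.
The state is a dict: "t": time; "q": joint angles; "dq": joint speeds; "joint_torque": joint torques, N m; "tool_pos": TCP position; "orientation": TCP orientation; "force": force on the tool from outside, world axes, zero at the start; "wrist_torque": the same for the moment, N m; "opening": finger opening in m; "gripper_force": force on a finger pad.
Only numpy, scipy, OpenCV 4.12 (cv2) and the standard library are available. Lean on these libraries where they do the work, as an engineer would, in place of code of your own. Each camera call takes 0.05 s, during which the arm holds its last target. There are 200 camera calls.

## Task

Two kit boards stand on the sewing table, each with a tray and a hinged flip marker that shows green. The empty tray, the one without thread spools, needs a refill: with a fingertip or the outside of the fingers, push its marker paddle right over its pivot until it lies flat on the other side with its orange face up. Do not take the paddle between the fingers, do not force it, and leave the other marker, the spools, the tape measure and the tumbler as they are.

Things in the scene. Friction and masses are not known exactly. Their poses are not given: they have to be found in the camera images.
- empty_board: plywood kit board, fixed to the table, whose tray is EMPTY: 290 x 150 x 8 mm. Origin on the table under the flip marker; the board reaches 50 mm behind it (-x, towards the robot) and 240 mm ahead (+x) and 75 mm to each side (y). A white open tray 130 x 130 mm, rim 40 mm above the table, stands centred 165 mm ahead (+x) of the origin. +y is the board's left, where its paddle lies at the start
- full_board: the same kit board, but with two thread spools in its tray; the two boards swap places from run to run
- empty_flag (a joint): turn of the paddle on the empty board, rad: 0 = flat over the board's left (+y), green up; pi/2 = upright; pi = flat over the right (-y), orange up (stops at 0 and pi). Starts at 0 to 0.25. Friction hinge: it stays where it is left, never falls over by itself, and takes about 0.04 N m plus the paddle's weight (30 to 55 g) to turn
- empty_pivot (a point): middle of the paddle's pivot pin on the empty board, 70 mm above the table. Axes as the board's; the pin runs along x. Two upright aluminium cheeks carry it, 26 mm wide (y), outer faces 38 mm either side (x), tops 8 mm above the pin
- empty_face (a point): point inside the paddle on the empty board, 45 mm from the pivot. Paddle: plate 60 mm along the pivot (x), reaching 85 mm from the pivot, 4 mm thick, one face green, the other orange. Axes turn with it: x along the pivot, y from pivot to free edge, +z out of the green face
- empty_tail (a point): outer end of the white tail of the paddle on the empty board: a plate 44 mm wide (x), 4 mm thick, in one plane with the paddle, reaching 35 mm from the pivot on the side away from the paddle (point at mid width and mid thickness). Pressing the tail down lifts the paddle. Nothing lies beneath it but the board, 8 mm above the table
- full_flag (a joint): turn of the paddle on the full board, rad: 0 = flat over the board's left (+y), green up; pi/2 = upright; pi = flat over the right (-y), orange up (stops at 0 and pi). Starts at 0 to 0.25. Friction hinge: it stays where it is left, never falls over by itself, and takes about 0.04 N m plus the paddle's weight (30 to 55 g) to turn
- full_pivot (a point): middle of the paddle's pivot pin on the full board, 70 mm above the table. Axes as the board's; the pin runs along x. Two upright aluminium cheeks carry it, 26 mm wide (y), outer faces 38 mm either side (x), tops 8 mm above the pin
- full_face (a point): point inside the paddle on the full board, 45 mm from the pivot. Paddle: plate 60 mm along the pivot (x), reaching 85 mm from the pivot, 4 mm thick, one face green, the other orange. Axes turn with it: x along the pivot, y from pivot to free edge, +z out of the green face
- full_tail (a point): outer end of the white tail of the paddle on the full board: a plate 44 mm wide (x), 4 mm thick, in one plane with the paddle, reaching 35 mm from the pivot on the side away from the paddle (point at mid width and mid thickness). Pressing the tail down lifts the paddle. Nothing lies beneath it but the board, 8 mm above the table
- spool_blue: blue thread spool, 34 mm across and 40 mm high, upright on the floor (12 mm above the table) of the full board's tray; origin under its centre
- spool_red: red thread spool, 34 mm across and 40 mm high, upright on the floor (12 mm above the table) of the full board's tray; origin under its centre
- tape_measure: yellow tape measure case 56 x 56 x 26 mm, lying loose on the table; origin under its centre
- tumbler: black drinking tumbler 68 mm across, 130 mm high, standing loose on the table beyond the boards; origin under its centre

How it is judged:
By the outcome, as a careful person would: the job done as asked, in the order asked, and still so for the second after the job is handed in, with the robot touching nothing.
It also fails if it takes over 48 s, if anything falls off the work surface, if the arm or the gripper's body presses on something with over 40 N, if the wrist force passes 120 N, or if a joint passes its speed limit or range.

## Working session

There is one attempt and no reset: what is moved stays moved. The work goes in short steps, Python scripts to look and compute and a tool call to move; the robot and the scene stay as the last step left them, time stands still between calls to the robot, and variables do not carry over. Pictures are saved under pics/ and viewed, at most 10 in all, crops included, and the job is handed in when it is done.

Besides the shell and the picture viewer there is one more tool, called after "Request:" as name([rows], argument=value, ...), one row to a line, values as JSON. move_arm: Moves the arm, as the interface text tells. Its arguments: {"type":"object","properties":{"plan":{"type":"array","items":{"type":"array","items":{"type":"number"}}},"force":{"type":"number"}},"required":["plan"]}

```bash
mkdir -p pics
cat > h.py <<'E'
import numpy as np, cv2
from plant import read_state, read_camera, close_job, tips_ahead
def cam(n):
    c=read_camera(n); R=cv2.Rodrigues(np.array(c["rvec"],float))[0]; t=np.array(c["tvec"],float).ravel()
    return c,R,t
def cloud(c,R,t):
    z=c["z_map"]; v,u=np.mgrid[:z.shape[0],:z.shape[1]]
    P=np.stack([(u-c["cx"])/c["fx"]*z,(v-c["cy"])/c["fy"]*z,z],-1)
    W=(P-t)@R; W[z==0]=np.nan
    return W
def save(c,name,k=1):
    f=cv2.cvtColor(c["frame"],cv2.COLOR_RGB2BGR); cv2.imwrite("pics/"+name,f)
E
python3 - <<'E'
from h import *
print(tips_ahead,read_state())
a=[]
for n in("scene","top"):
    c,R,t=cam(n); save(c,n+"1.png"); print(n,-R.T@t); a.append(c["frame"])
E
```

```text
0.011 {'t': 0.0, 'q': array([-1.41241127e+00,  1.31196263e-01,  1.48927301e+00,  4.53209028e-06,
        1.52299354e+00, -8.54055423e-02]), 'dq': array([-5.56104054e-04,  1.77853674e-03, -3.44143431e-04,  9.21985203e-05,
       -9.35970801e-04, -8.47116146e-05]), 'joint_torque': array([-1.27796618e-03, -5.59857130e+01, -4.91752195e+01,  7.68499472e-02,
        3.57962621e-02, -1.35132364e-04]), 'tool_pos': array([ 0.14476271, -0.58170779,  0.22856991]), 'orientation': array([-3.11642675e+00, -3.81770136e-01,  1.00004764e-04]), 'force': array([-1.22406358, -0.57171075,  0.6328931 ]), 'wrist_torque': array([-0.0252912 ,  0.05550791,  0.07270007]), 'gripper_force': 0.0, 'opening': 0.09272047841595074}
scene [ 1.23895151 -0.36944863  0.54169137]
top [ 0.53015973 -0.01053501  1.05334473]
```

View pics/scene1.png

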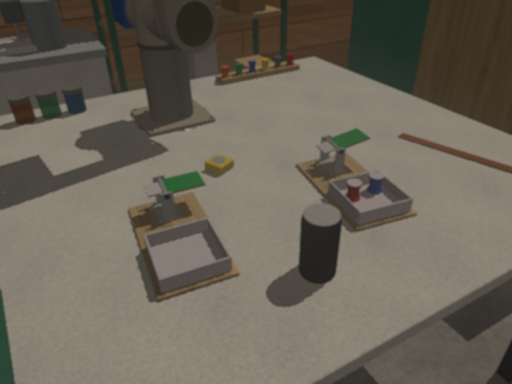

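View pics/top1.png

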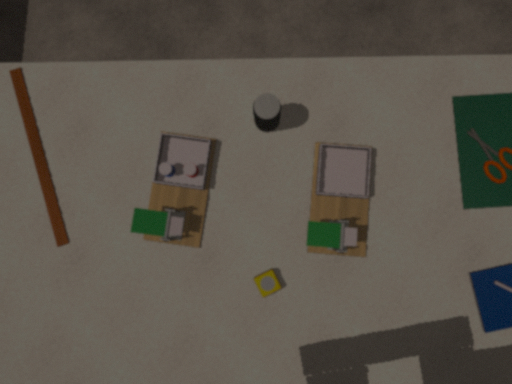

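The full board is on the left in the top view: spools in the tray near (180,165), paddle at (150,222). The empty board is on the right: tray (345,170), green paddle (324,234), tail (350,237). The tape is at (267,283) and the tumbler at (267,112). Next I'll measure the empty board's marker.

Run:
```python
from h import *
for n in("top","scene"):
    c,R,t=cam(n); W=cloud(c,R,t); hsv=cv2.cvtColor(c["frame"],cv2.COLOR_RGB2HSV)
    m=cv2.inRange(hsv,(45,120,60),(80,255,255))
    nn,l,s,ce=cv2.connectedComponentsWithStats(m)
    for i in range(1,nn):
        if s[i,4]<150: continue
        P=W[l==i]; P=P[np.isfinite(P[:,0])]
        o=P.mean(0)
        if abs(o[1])>.5 : continue
        A=np.c_[P[:,:2]-o[:2],np.ones(len(P))]; k=np.linalg.lstsq(A,P[:,2],rcond=None)[0]
        print(n,s[i],o.round(4),"slope dz/dx,dz/dy",k.round(3), "z",np.percentile(P[:,2],[2,98]).round(3))
        print("  rect",cv2.minAreaRect(P[:,:2].astype(np.float32)))
    # wood-colour mask / tail (white) in 40-110mm height
    sel=(W[...,2]>.05)&(W[...,2]<.1)&(W[...,1]<-.03)&(W[...,1]>-.45)&(W[...,0]>.25)&(W[...,0]<.75)&(m==0)
    P=W[sel]; print(n,"other z50-100",len(P), P.mean(0).round(3),np.percentile(P,[3,97],axis=0).round(3))
    if n=="top":
        for y0,y1 in((-.45,-.03),(.1,.45)):
            w=cv2.inRange(hsv,(8,70,60),(28,255,255))>0
            w&=(W[...,2]<.02)&(W[...,1]>y0)&(W[...,1]<y1)&(W[...,0]>.35)
            w=cv2.morphologyEx(w.astype(np.uint8),cv2.MORPH_OPEN,np.ones((3,3)))>0
            print("wood",cv2.minAreaRect(W[w][:,:2].astype(np.float32)))
            q=(W[...,2]>.03)&(W[...,2]<.05)&(W[...,1]>y0)&(W[...,1]<y1)&(W[...,0]>.5)&(W[...,0]<.75)
            print("tray rim",cv2.minAreaRect(W[q][:,:2].astype(np.float32)))
```

```text
top [132 209  35  27 729] [0.5382 0.2773 0.0808] slope dz/dx,dz/dy [0.032 0.18  0.081] z [0.073 0.089]
  rect ((0.53843754529953, 0.2774635851383209), (0.07437917590141296, 0.056901078671216965), 81.32157897949219)
top [308 222  32  26 744] [ 0.5042 -0.1453  0.0729] slope dz/dx,dz/dy [-0.008  0.004  0.073] z [0.069 0.077]
  rect ((0.505164623260498, -0.14517822861671448), (0.07507782429456711, 0.05982601270079613), 84.61573791503906)
top other z50-100 484 [ 0.498 -0.191  0.073] [[ 0.464 -0.223  0.069]
 [ 0.536 -0.107  0.079]]
wood ((0.5939041376113892, -0.19889715313911438), (0.15334436297416687, 0.29097238183021545), 85.20550537109375)
tray rim ((0.631187379360199, -0.20189812779426575), (0.13088619709014893, 0.1963437795639038), 84.54103088378906)
wood ((0.5578109622001648, 0.2313900887966156), (0.15361931920051575, 0.1544937789440155), 81.3392562866211)
tray rim ((0.6619866490364075, 0.21365433931350708), (0.13152343034744263, 0.1930183470249176), 81.88906860351562)
scene [164 173  39  18 424] [ 0.5075 -0.1485  0.0712] slope dz/dx,dz/dy [0.006 0.001 0.071] z [0.07  0.073]
  rect ((0.5079138278961182, -0.1480042040348053), (0.07376270741224289, 0.052606236189603806), 86.67567443847656)
scene other z50-100 656 [ 0.511 -0.187  0.07 ] [[ 0.467 -0.226  0.054]
 [ 0.542 -0.112  0.076]]
```

Request:
move_arm([
  [0,0,-1,0,0,0,0],
  [0,0,-1,0,0,0,0],
  [0,0,-1,0,0,0,0],
  [0,0,-1,0,0,0,0],
  [0,0,-1,0,0,0,0],
  [0,0,-1,0,0,0,0],
  [0,0,-1,0,0,0,0],
  [0,0,-1,0,0,0,0],
  [0,0,-1,0,0,0,0],
  [0,0,-1,0,0,0,0],
], force=20)

```text
t: 1.2
tool_pos: [0.1448, -0.5821, 0.2293]
orientation: [-2.505, -1.895, -0.0]
force: [0.1, -0.2, -0.4]
opening: 0.0175
gripper_force: 0.0
```

Request:
move_arm([
  [0,0,-1,0,0,0,0],
  [0,0,-0.87,0,0,0,0],
  [0,0,0,0.98,0.8,0,0],
  [0,0,0,0.98,0.8,0,0],
  [0,0,0,0.98,0.8,0,0],
  [0,0,0,0.98,0.8,0,0],
  [0,0,0,0.98,0.8,0,0],
  [0,0,0,0.98,0.8,0,0],
  [0,0,0,0.98,0.8,0,0],
  [0,0,0,0.98,0.8,0,0],
])

```text
t: 2.2
tool_pos: [0.3214, -0.3992, 0.2295]
orientation: [-2.313, -2.126, -0.0]
force: [0.4, -0.5, 0.1]
opening: 0.0008
gripper_force: 0.0
```

Request:
move_arm([
  [0,0,0,0.98,0.8,0,0],
  [0,0,0,0.98,0.8,0,0],
  [0,0,0,0.98,0.8,0,0],
  [0,0,0,0.98,0.8,0,0],
  [0,0,0,0.98,0.8,0,0],
  [0,0,0,0.98,0.8,0,0],
  [0,0,0,0.98,0.8,0,0],
  [0,0,0,0.98,0.8,0,0],
  [0,0,0,0,0,0,0],
  [0,0,0,0,0,0,0],
])

```text
t: 3.2
tool_pos: [0.4966, -0.2181, 0.2293]
orientation: [-2.311, -2.128, 0.001]
force: [-1.3, 0.4, 0.2]
opening: 0.0007
gripper_force: 0.0
```

Run:
```python
from h import *
from scipy.spatial.transform import Rotation as Ro
s=read_state(); print(s["t"],s["tool_pos"],s["opening"],s["force"]); print(Ro.from_rotvec(s["orientation"]).as_matrix().round(3)); 
c,R,t=cam("wrist"); save(c,"w1.png"); W=cloud(c,R,t)
hsv=cv2.cvtColor(c["frame"],cv2.COLOR_RGB2HSV)
m=(cv2.inRange(hsv,(45,120,40),(80,255,255))>0)&np.isfinite(W[...,0])
P=W[m];print("green",P.mean(0).round(4),cv2.minAreaRect(P[:,:2].astype(np.float32)),np.percentile(P[:,2],[2,50,98]))
bx=np.array([.996,-.084]);by=np.array([.084,.996]);o=np.array([.5,-.193])
D=W[...,:2]-o; X=D@bx;Y=D@by
k=(W[...,2]>.06)&(W[...,2]<.095)&(abs(X)<.06)&(Y<.1)&(Y>-.06)
for n,q in(("all",k),("tail",k&(Y<-.016)),("top cheeks",k&(W[...,2]>.0755)&(abs(Y)<.03))):
    if q.any(): print(n,q.sum(),np.percentile(X[q],[2,98]).round(4),np.percentile(Y[q],[2,98]).round(4),np.median(W[q][:,2]).round(4))
```

```text
3.2 [ 0.49660089 -0.21808957  0.22932271] 0.0006716240933033754 [-1.25371595  0.42881959  0.24319928]
[[ 0.082  0.997 -0.001]
 [ 0.997 -0.082  0.   ]
 [-0.    -0.001 -1.   ]]
green [ 0.5559 -0.2239  0.0581] ((0.6232380270957947, -0.35793548822402954), (0.1557321548461914, 0.5814808011054993), 36.25411605834961) [0.00257018 0.07211692 0.07384169]
all 8608 [-0.0336  0.0345] [-0.0281  0.0858] 0.0724
tail 717 [-0.0207  0.0214] [-0.0319 -0.0167] 0.072
top cheeks 374 [-0.039   0.0401] [-0.0086  0.0155] 0.0773
```

View pics/w1.png

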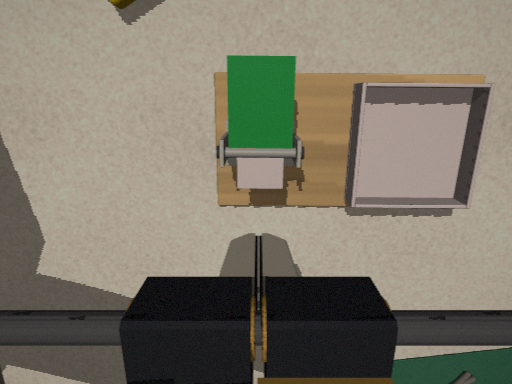

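The wrist view shows the paddle at (262,105), the tail at (260,172) and the cheeks at (221,152) and (299,152). The fingers are closed and aligned with the tail, so I'll descend and press it.

Request:
move_arm([
  [0,0,0,0.16,0,0.55,0],
  [0,0,0,0,0,0.7,0],
  [0,0,0,0,0,0.7,0],
  [0,0,0,0,0,0.7,0],
  [0,0,0,0,0,0.7,0],
  [0,0,0,0,0,0.7,0],
  [0,0,0,0,0,0.6,0],
  [0,0,0,0,0,0.4,0],
  [0,0,0,0,0,0.3,0],
  [0,0,0,0,0,0.2,0],
])

```text
t: 4.25
tool_pos: [0.4968, -0.2146, 0.0903]
orientation: [-2.313, -2.126, 0.0]
force: [0.7, 0.2, 1.2]
opening: 0.0002
gripper_force: 0.0
```

Request:
move_arm([
  [0,0,0,0,0,0.12,0],
  [0,0,0,0,0,0.12,0],
  [0,0,0,0,0,0.12,0],
  [0,0,0,0,0,0.12,0],
  [0,0,0,0,0,0.12,0],
  [0,0,0,0,0,0.12,0],
  [0,0,0,0,0,0.12,0],
  [0,0,0,0,0,0.12,0],
  [0,0,0,0,0,0.12,0],
  [0,0,0,0,0,0,0],
])

```text
t: 5.25
tool_pos: [0.4966, -0.2144, 0.0631]
orientation: [-2.312, -2.126, 0.001]
force: [1.0, -1.9, 0.1]
opening: 0.0003
gripper_force: 0.5
```

Run:
```python
from h import *
s=read_state(); print(s["t"],s["tool_pos"],s["force"])
c,R,t=cam("scene"); f=c["frame"][130:300,90:300]; cv2.imwrite("pics/s2.png",cv2.resize(f[...,::-1],None,fx=3,fy=3))
```

```text
5.25 [ 0.4965905  -0.21444157  0.06314099] [ 1.02893177 -1.91613505  0.14556245]
```

View pics/s2.png

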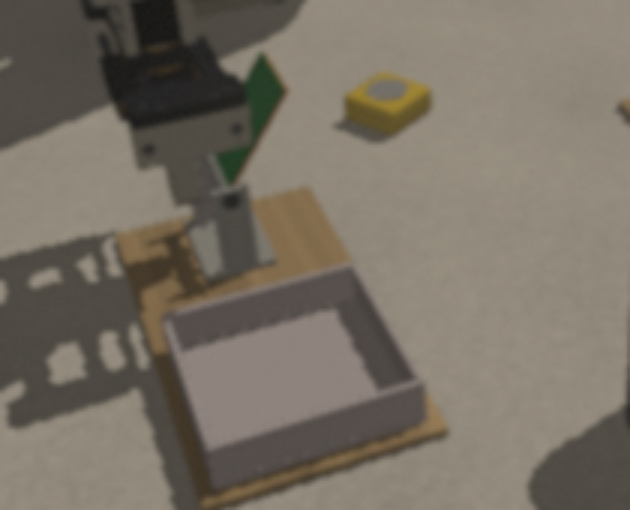

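The paddle now stands about 55–60° up (crop 258,115), lifted by the pressed tail. I'll back off upward, go over to the left side and come down beyond the free edge.

Request:
move_arm([
  [0,0,0,-0.1,0,-0.5,0],
  [0,0,0,0,0,-0.7,0],
  [0,0,0,0,0,-0.7,0],
  [0,0,0,0,0,-0.8,0],
  [0,0,0,0,0,-0.8,0],
  [0,0,0,0,0,-0.8,0],
  [0,0,0,0,0,-0.8,0],
  [0,0,0,0,0,-0.4,0],
  [0,0,0,0.6,0,0,0],
  [0,0,0,0.9,0,0,0],
])

```text
t: 6.3
tool_pos: [0.4996, -0.1792, 0.201]
orientation: [-2.314, -2.124, 0.0]
force: [-0.1, 0.7, 0.0]
opening: 0.0004
gripper_force: 0.0
```

Request:
move_arm([
  [0,0,0,1,0,0,0],
  [0,0,0,1,0,0,0],
  [0,0,0,1,0,0,0],
  [0,0,0,0.7,0,0,0],
  [0,0,0,0,0,0.6,0],
  [0,0,0,0,0,0.8,0],
  [0,0,0,0,0,0.8,0],
  [0,0,0,0,0,0.8,0],
  [0,0,0,0,0,0.7,0],
  [0,0,0,0,0,0,0],
])

```text
t: 7.3
tool_pos: [0.5043, -0.0867, 0.1042]
orientation: [-2.308, -2.122, 0.006]
force: [-0.2, 0.3, -0.8]
opening: 0.0006
gripper_force: 0.0
```

Run:
```python
from h import *
s=read_state(); print(s["t"],s["tool_pos"],s["force"])
c,R,t=cam("scene"); f=c["frame"][110:280,90:300]; cv2.imwrite("pics/s3.png",cv2.resize(f[...,::-1],None,fx=3,fy=3))
```

```text
7.3 [ 0.50428889 -0.08673439  0.10420439] [-0.17601968  0.33860408 -0.80637037]
```

View pics/s3.png

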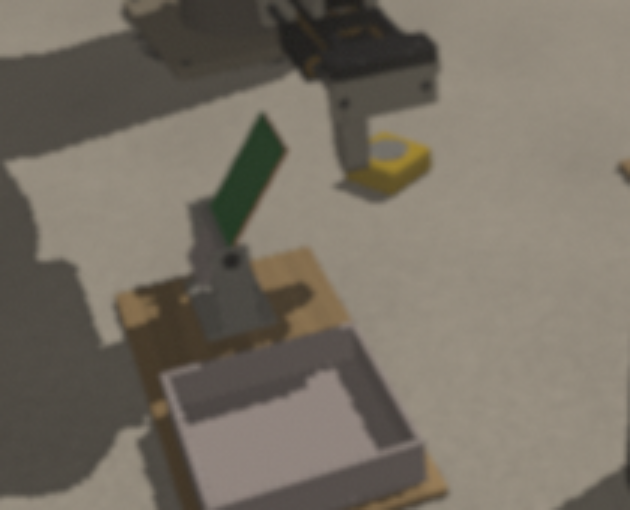

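The finger is at crop (350,150), beyond the free edge, and the paddle holds at about 60°. Now I'll push towards board −y with the outside of the finger.

Request:
move_arm([
  [0,0,0,-0.6,0,0,0],
  [0,0,0,-0.6,0,0,0],
  [0,0,0,-0.5,0,0,0],
  [0,0,0,-0.32,0,0,0],
  [0,0,0,-0.32,0,0,0],
  [0,0,0,-0.32,0,0,0],
  [0,0,0,-0.32,0,0,0],
  [0,0,0,-0.32,0,0,0],
  [0,0,0,-0.32,0,0,0],
  [0,0,0,-0.32,0,0,0],
])

```text
t: 8.35
tool_pos: [0.4993, -0.1859, 0.1088]
orientation: [-2.312, -2.126, -0.0]
force: [-0.6, 2.8, -0.7]
opening: 0.0006
gripper_force: 0.9
```

Request:
move_arm([
  [0,0,0,-0.3,0,0,0],
  [0,0,0,-0.3,0,0,0],
  [0,0,0,-0.3,0,0,0],
  [0,0,0,-0.3,0,0,0],
  [0,0,0,-0.2,0,0,0],
  [0,0,0,0,0,0,0],
  [0,0,0,0,0,0,0],
  [0,0,0,0,0,0,0],
  [0,0,0,0,0,0,0],
  [0,0,0,0,0,0,0],
])

```text
t: 9.35
tool_pos: [0.4965, -0.2203, 0.1089]
orientation: [2.312, 2.127, 0.0]
force: [1.1, 0.5, -0.1]
opening: 0.0004
gripper_force: 0.0
```

Run:
```python
from h import *
s=read_state(); print(s["t"],s["tool_pos"],s["force"])
c,R,t=cam("scene"); f=c["frame"][110:280,90:300]; cv2.imwrite("pics/s4.png",cv2.resize(f[...,::-1],None,fx=3,fy=3))
```

```text
9.35 [ 0.49648562 -0.22028864  0.10888703] [ 1.05765224  0.5255184  -0.09396427]
```

View pics/s4.png

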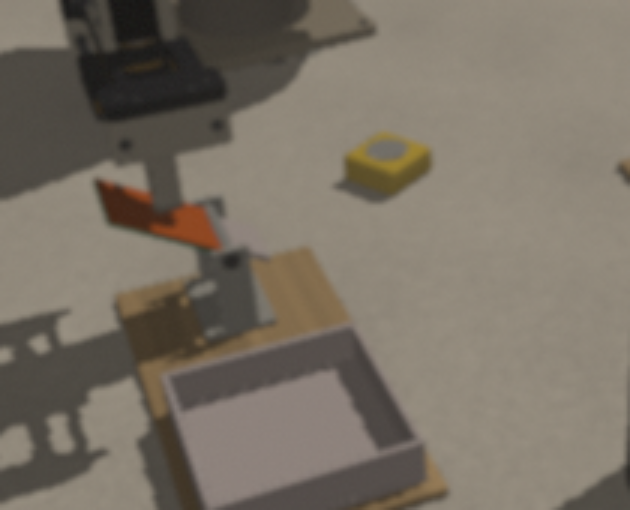

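The paddle has passed over and lies orange side up, about 35° above flat (crop 160,215). I'll press it down gently, moving outwards.

Request:
move_arm([
  [0,0,0,-0.08,0,0.1,0],
  [0,0,0,-0.08,0,0.1,0],
  [0,0,0,-0.08,0,0.1,0],
  [0,0,0,-0.08,0,0.1,0],
  [0,0,0,-0.08,0,0.1,0],
  [0,0,0,-0.08,0,0.1,0],
  [0,0,0,-0.08,0,0.1,0],
  [0,0,0,-0.08,0,0.1,0],
  [0,0,0,-0.08,0,0.08,0],
  [0,0,0,0,0,0,0],
])

```text
t: 10.4
tool_pos: [0.4947, -0.2386, 0.0865]
orientation: [-2.313, -2.126, 0.0]
force: [0.3, 0.3, 0.2]
opening: 0.0008
gripper_force: 0.0
```

Request:
move_arm([
  [0,0,0,0,0,0.04,0],
  [0,0,0,0,0,0.04,0],
  [0,0,0,0,0,0.02,0],
  [0,0,0,0,0,0,0],
  [0,0,0,0,0,0,0],
  [0,0,0,0,0,0,0],
  [0,0,0,0,0,0,0],
  [0,0,0,0,0,0,0],
  [0,0,0,0,0,0,0],
  [0,0,0,0,0,0,0],
])

```text
t: 11.4
tool_pos: [0.4949, -0.2384, 0.0844]
orientation: [-2.313, -2.126, 0.0]
force: [0.6, 0.5, 0.5]
opening: 0.0006
gripper_force: 0.0
```

Request:
move_arm([
  [0,0,0,-0.2,0,0,0],
  [0,0,0,-0.2,0,0,0],
  [0,0,0,-0.1,0,0,0],
  [0,0,0,0,0,0.02,0],
  [0,0,0,0,0,0.02,0],
  [0,0,0,0,0,0.02,0],
  [0,0,0,0,0,0,0],
  [0,0,0,0,0,0,0],
  [0,0,0,0,0,0,0],
  [0,0,0,0,0,0,0],
])

```text
t: 12.4
tool_pos: [0.494, -0.2511, 0.0832]
orientation: [2.312, 2.126, -0.0]
force: [-2.0, -1.5, 5.0]
opening: 0.0004
gripper_force: 2.5
```

The 5 N reaction at tip height 72 mm shows the paddle has reached its stop. I'll retreat upward and check.

Request:
move_arm([
  [0,0,0,0,0,-0.3,0],
  [0,0,0,0,0,-0.6,0],
  [0,0,0,0,0,-0.8,0],
  [0,0,0,0,0,-0.8,0],
  [0,0,0,0,0,-0.8,0],
  [0,0,0,-0.8,0,-0.8,0],
  [0,0,0,-1,0,-0.5,0],
  [0,0,0,-1,0,0,0],
  [0,0,0,-1,0,0,0],
  [0,0,0,-1,0,0,0],
])

```text
t: 13.4
tool_pos: [0.4841, -0.3713, 0.1994]
orientation: [2.311, 2.126, 0.001]
force: [0.1, 0.1, -0.4]
opening: 0.0007
gripper_force: 0.0
```

Run:
```python
from h import *
s=read_state(); print(s["t"],s["tool_pos"],s["force"])
bx=np.array([.996,-.084]);by=np.array([.084,.996]);o=np.array([.5,-.191])
for n in("scene","wrist"):
    c,R,t=cam(n); 
    if n=="scene": save(c,"s5.png")
    W=cloud(c,R,t); hsv=cv2.cvtColor(c["frame"],cv2.COLOR_RGB2HSV)
    D=W[...,:2]-o; X=D@bx;Y=D@by
    k=(cv2.inRange(hsv,(3,150,80),(18,255,255))>0)&(abs(X)<.028)&(Y<-.015)&(Y>-.1)&(W[...,2]>.04)&(W[...,2]<.13)
    if k.sum()>50: print(n,k.sum(),"z=a+b*Y",np.polyfit(Y[k],W[...,2][k],1),Y[k].min(),Y[k].max())
```

```text
13.4 [ 0.48405931 -0.37128117  0.19935964] [ 0.06706296  0.13575198 -0.37740781]
scene 473 z=a+b*Y [0.00432946 0.0711627 ] -0.08412257124389838 -0.015185176241363582
wrist 4988 z=a+b*Y [-0.00265227  0.07194219] -0.08384730298195897 -0.03548135178436764
```

View pics/s5.png

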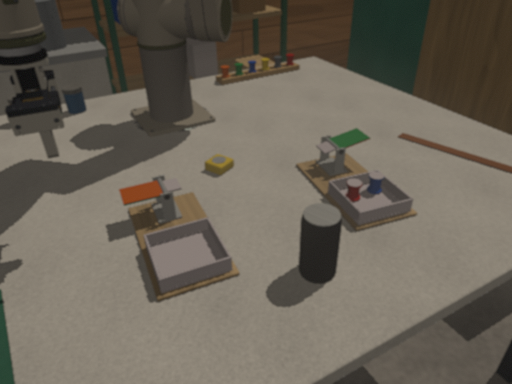

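The orange paddle lies flat at (143,191), with a measured slope near 0. The other marker (350,138), the spools, the tape and the tumbler are unchanged, and the arm is clear.

```bash
python3 -c "from plant import close_job; print(close_job())"
```

```text
the job is handed in; nothing more can be done
None
```

The empty tray's marker now lies flat with its orange face up, nothing else was disturbed, and the job was handed in at about 13.5 s on the robot's clock.

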